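# Stop the bench sander and hold its hood open for inspection

## Task

Make the bench drum sander safe for a look at its drum: with the hood shut, press the big mushroom stop button fully down and let it come up, then do the same with the square brake-release button; never press the small round start button. Then lift the hood by its pull bar and hold it open at 45 degrees: it falls shut by itself, so finish still holding the bar with the fingers, hood at rest. Leave the sanding block, glue bottle and screwdriver where they are, and do not prop the hood with anything.

Things in the scene. Friction and masses are not known exactly. Their poses are not given: they have to be found in the camera images.
- sander: Small bench drum sander, a grey open-topped box 210 deep (x) x 260 wide (y) x 100 high, fixed to the bench; a cork-coloured drum inside, a dark ribbed motor (85 dia) standing 100 out of its -y side, a short black dust port at its back (+x). Origin: centre of its underside on the bench. Its x points from front (the side with the pull bar, nearest the robot) to back, y along the hinge, z up.
- hood (a joint): opening angle of the sander's aluminium hood (210 x 260 x 30 high, covers the box top), rad: 0 shut, 0.785 = 45 degrees, stop at 1.45. Hinged along the top back edge of the box, it swings up and back at its front; it falls shut when let go at any angle. It takes about 1.5 to 3.5 N at the pull bar to lift.
- hood_hinge (a point): Middle of the hood's hinge line, 101 above the bench, 105 behind the sander's origin along its x. The hinge line runs along the sander's y. The axes turn with the hood.
- pull_bar (a point): The hood's pull bar: level round steel bar, 12 dia, 120 long, parallel to the hinge, on an arm at each end; 44 of open gap between bar and hood front, free above and below. This point: middle of the bar, 115 above the bench when shut; in the hood's frame 260 in front of and 14 above the hinge line. y along the bar; axes turn with the hood (x back, z up when shut).
- control_box: Grey control box 90 (x) x 210 (y) x 50 high fixed to the bench, left (+y) of the sander, three black push buttons on top in a row along its y, 66 apart, in any order. Each stands on a flat steel collar 50 dia. Origin: centre of its underside; z up.
- stop (a joint): travel of the stop button, m: 0 out, 0.007 fully down; springs back when let go; needs about 1.5 N to start and 5 N to bottom
- stop_top (a point): Stop button: the big round mushroom head, 44 dia. This point: centre of its top face, 78 mm above the bench when out; z up.
- brake (a joint): travel of the brake button, m: 0 out, 0.007 fully down; springs back when let go; needs about 1.5 N to start and 5 N to bottom
- brake_top (a point): Brake-release button: the square one, 30 x 30. This point: centre of its top face, 78 mm above the bench when out; z up.
- start (a joint): travel of the start button, m: 0 out, 0.007 fully down; springs back when let go; needs about 1.5 N to start and 5 N to bottom
- start_top (a point): Start button: the small round one, 18 dia; leave it alone. This point: centre of its top face, 78 mm above the bench when out; z up.
- sanding_block: Bystander: loose wooden sanding block with cork sole, 110 x 65 x 38 high. Origin: centre of its underside.
- glue: Bystander: loose upright yellow glue bottle with white cap, 60 dia x 150 high. Origin: centre of its underside.
- driver: Bystander: screwdriver lying on the bench. Origin: on its underside.

How it is judged:
By the outcome, as a careful person would: the job done as asked, in the order asked, and still so for the second after the job is handed in, while the arm keeps its last pose, push and grip.
It also fails if it takes over 51 s, if anything falls off the work surface, if the arm or the gripper's body presses on something with over 40 N, if the wrist force passes 120 N, or if a joint passes its speed limit or range.

## Robot

A 6-joint arm with a two-finger parallel gripper is mounted at the origin on the work surface. World frame = base frame: x ahead of the robot, y to its left, z up, the work surface at z = 0. Lengths are in mm, angles in degrees, forces in N, time in s.
With the tool pointing down it reaches from about 250 to 775 mm from the base axis. Payload 8.9 kg.
Tool frame: the origin (TCP) lies between the finger pads; the fingertips stand 17 mm ahead of it and the grasp point (between the pads) lies 2 mm behind it; z points along the fingers, y is the line along which they close (so a half turn about z gives the same grasp; the last joint's range is limited). The gripper opens to 85 mm and grips with 20 to 120 N. Pads are 22 mm wide; open, the fingers measure 114 mm over their backs; the gripper's body (76 mm by 85 mm) begins 54 mm behind the grasp point. The pads swing forward as they close: fully open they stand 13 mm farther back than shut.
Start: joints at [58.425, 16.656, -8.789, 64.555, 0, 82.019], TCP at [210.13, 481.112, 248.305] pointing down, gripper open.
Joint ranges: [-144.48, 144.48], [-52.06, 99.96], [-74.48, 78.29], [-112.23, 115.85], [-86.99, 84.42], [-180, 180]. Speed limits (degrees/s): [127.2, 127.2, 159.86, 180, 180, 180].

## Interface

Orientations are given as a 3x3 rotation matrix whose columns are the frame's x, y, z axes.
In Python, from cell import * gives the robot as it stands.
- The arm moves only by the tool arm_command, never from a script. Its argument "rows" is text: rows parted by semicolons, each of 6 numbers parted by spaces: the shift along the world's x, y, z in units of 40 mm (1.0 is 40 mm), then the turn, a rotation vector about the world's x, y, z in rad. In form: dx dy dz wx wy wz; .... A call has exactly 5 rows; each row shifts and turns the commanded pose from where the row before left it; what a row does not reach is not made up. A row lasts 1/10 s, in which the tool goes at most 50 mm and 8.59 degrees, less where a joint would pass 70% of its speed; a pose out of reach is approached as far as the arm can. A call is refused whole if a number of a shift passes 1 or a number of a turn 0.15, either way. A call with a gripper value outside its range is refused whole. "jaw" is the finger opening in mm, from 0 to 85.4, set as the call begins (left out, the last holds). The fingers move at their own pace and stop on an object; the grip force is fixed at half the most. Time passes only in rows, so rows that do not move let the fingers close, or fill a call up. It gives the time, the measured TCP pose, the force, the opening and the grip force at its end, in the units of the state.
- state(): the state, without advancing time (a new reading comes with each control period).
- grab_frame(name): name is "scene" or "top"; returns a dict with "image" (400x640x3 uint8, blue, green, red), "fx", "fy", "cx", "cy" (pixels), "origin" and "rotation" of the camera in the world. Camera axes: x right, y down, z forward; pixel columns grow to the right and rows downward; lengths in mm; the calibration is good to about 2 mm. A picture is of the moment at which its call begins. There is no depth.
- finish_job(): hands the job in; it is judged then, once.
Trained networks look in the newest picture that a camera, given by its name, has taken for a name from the list of things; names that differ only in an ending like _2 or _b are one class to them, and where a whole thing is asked for, a point or a joint stands for the part that bears it (a point fixed in the world has none). Each returns a list of dicts, best first, with "confidence" (0 to 1); they miss things now and then, are a little off and sometimes report something else, mostly with a low value. They report only what shows in the picture. A call takes as long as a camera call.
- search_frame(camera, target): "rect" ([left, top, right, bottom] in pixels, round what is visible of it).
- masks_of(camera, target): "mask" (400x640 bool, what is visible of it) and "rect" ([left, top, right, bottom] in pixels, round what is visible of it).
The state is a dict: "time": time; "qpos": joint angles; "joint_velocities": joint speeds; "joint_torque": joint torques, N m; "tcp_pos": TCP position; "tool_rot": TCP orientation; "contact_force": force on the tool from outside, world axes, zero at the start; "ft_torque": the same for the moment, N m; "width": finger opening in mm; "grasp_force": force on a finger pad.
Only numpy, scipy, OpenCV 4.12 (cv2) and the standard library are available. Lean on these libraries where they do the work, as an engineer would, in place of code of your own. Each camera call takes 0.05 s, during which the arm holds its last target. There are 200 camera calls.

## Working session

There is one attempt and no reset: what is moved stays moved. The work goes in short steps, Python scripts to look and compute and a tool call to move; the robot and the scene stay as the last step left them, time stands still between calls to the robot, and variables do not carry over. Pictures are saved under pics/ and viewed, at most 10 in all, crops included, and the job is handed in when it is done.

Besides the shell and the picture viewer there is one more tool, called after "Call:" in YAML: its name, and indented under it one key for each argument. arm_command: Moves the arm, as the interface text tells. Its arguments: {"type":"object","properties":{"rows":{"type":"string"},"jaw":{"type":"number"}},"required":["rows"]}

```bash
mkdir -p pics; ls; python3 - <<'E'
from cell import *
import cv2,numpy as np
s=state();print(s)
for n in("scene","top"):
    f=grab_frame(n);cv2.imwrite(f"pics/{n}0.png",f["image"])
    print(n,{k:(np.round(v,3).tolist() if k!="image" else 0) for k,v in f.items()})
    for t in("sander","control_box","pull_bar","stop_top","brake_top","start_top","sanding_block","glue","driver"):
        print(t,[(np.round(d["rect"]).tolist(),round(d["confidence"],2)) for d in search_frame(n,t)][:2])
E
```

```text
pics
{'time': 0.0, 'qpos': array([ 5.84241116e+01,  1.66870128e+01, -8.82929556e+00,  6.45544400e+01,
       -8.53009952e-04,  8.20192108e+01]), 'joint_velocities': array([ 0.03250451,  0.05689053,  0.0111064 , -0.09020323, -0.07125532,
       -0.01093915]), 'joint_torque': array([ 5.28205448e-03, -5.37139428e+01,  3.31370115e+01,  1.57788873e-02,
       -1.61537940e-05, -6.88746809e-06]), 'tcp_pos': array([209.92879125, 480.76875992, 247.76120762]), 'tool_rot': array([[-9.16396924e-01,  4.00270253e-01, -6.33887264e-04],
       [ 4.00270724e-01,  9.16396325e-01, -1.05977339e-03],
       [ 1.56696195e-04, -1.22489959e-03, -9.99999238e-01]]), 'contact_force': array([-0.52687882, -0.1885802 ,  0.28431519]), 'ft_torque': array([-0.00590986,  0.02163463, -0.02245174]), 'grasp_force': 0.0, 'width': 85.2212520900922}
scene {'image': 0, 'fx': 407.229, 'fy': 407.229, 'cx': 315.946, 'cy': 200.924, 'origin': [988.231, 560.977, 730.28], 'rotation': [[-0.748, 0.475, -0.464], [0.664, 0.52, -0.537], [-0.013, -0.71, -0.705]]}
sander [([166.0, 105.0, 300.0, 222.0], 0.6)]
control_box [([357.0, 221.0, 
[... 409 characters left out ...]
e': 0, 'fx': 391.968, 'fy': 391.968, 'cx': 315.425, 'cy': 198.959, 'origin': [431.125, 69.743, 912.557], 'rotation': [[-0.028, -0.982, 0.186], [-1.0, 0.025, -0.017], [0.012, -0.187, -0.982]]}
sander [([358.0, 122.0, 534.0, 266.0], 0.8), ([362.0, 121.0, 516.0, 264.0], 0.72)]
control_box [([154.0, 202.0, 261.0, 257.0], 0.65)]
pull_bar [([360.0, 119.0, 510.0, 262.0], 0.88), ([358.0, 120.0, 534.0, 264.0], 0.23)]
stop_top [([203.0, 110.0, 220.0, 190.0], 0.6), ([255.0, 116.0, 288.0, 153.0], 0.4)]
brake_top [([201.0, 222.0, 213.0, 237.0], 0.58)]
start_top []
sanding_block [([315.0, 269.0, 356.0, 325.0], 0.75)]
glue [([257.0, 115.0, 288.0, 154.0], 0.85)]
driver [([202.0, 110.0, 220.0, 184.0], 0.56)]
```

View pics/scene0.png

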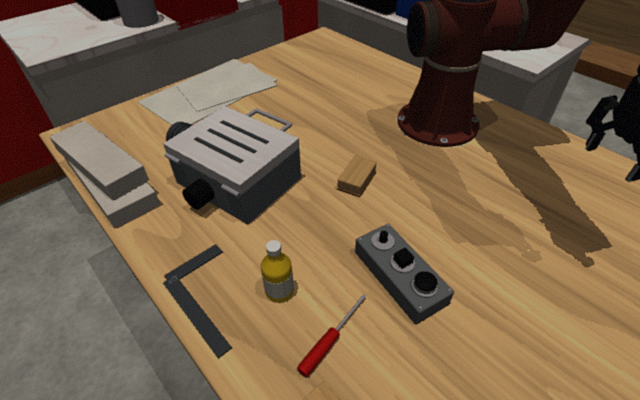

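View pics/top0.png

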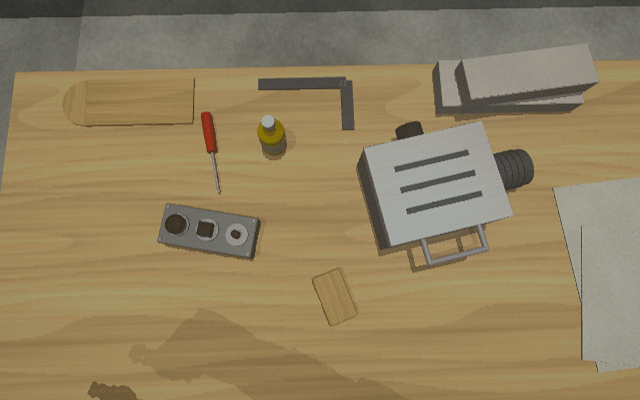

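Scene: buttons start (383,237), brake (403,259), stop (426,282), bar about (250,111)-(290,127). Top: stop (176,223), brake (206,229), start (236,234), bar (429,263)-(487,250). I'll enlarge these areas to get finer pixel positions.

```bash
python3 - <<'E'
import cv2,numpy as np
a=cv2.imread("pics/scene0.png");b=cv2.imread("pics/top0.png")
def c(i,x,y,w,h,k): return cv2.resize(i[y:y+h,x:x+w],None,fx=k,fy=k,interpolation=cv2.INTER_CUBIC)
# 400x300 tiles
t=np.vstack([np.hstack([c(a,360,215,80,90,5)[:300,:400] if 0 else c(a,360,225,80,60,5) if 0 else c(a,365,227,80,75,4.0)[:300,:320],c(b,155,205,120,75,4)]),np.hstack([c(a,240,90,80,75,4),c(b,410,210,120,75,4)])])
print(t.shape);cv2.imwrite("pics/crop.png",t)
E
```

```text
(600, 800, 3)
```

View pics/crop.png

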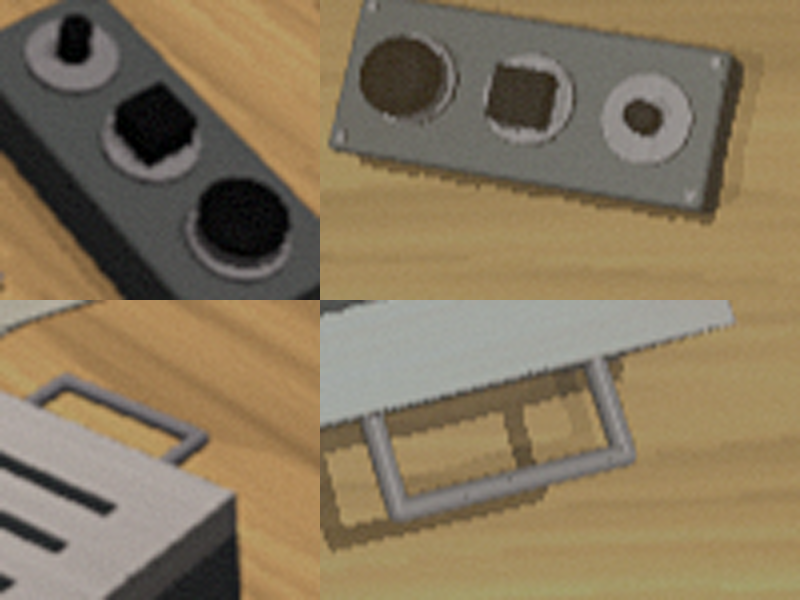

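The crop shows clear button tops (stop scene ≈ (426,281), top ≈ (175.5,224)) and bar corners: scene (257,110) and (290.8,124.5), top (487,249) and (430,262.8).

```bash
cat > h.py <<'E'
import numpy as np
from cell import *
C={n:grab_frame(n) for n in("scene","top")}
def ray(n,p):
    c=C[n];d=np.array(c["rotation"])@[(p[0]-c["cx"])/c["fx"],(p[1]-c["cy"])/c["fy"],1];return np.array(c["origin"]),d/np.linalg.norm(d)
def tri(ps,pt):
    A=np.zeros((3,3));b=np.zeros(3)
    for n,p in(("scene",ps),("top",pt)):
        o,d=ray(n,p);P=np.eye(3)-np.outer(d,d);A+=P;b+=P@o
    x=np.linalg.solve(A,b);o,d=ray("scene",ps);return x,np.linalg.norm(np.cross(x-o,d))
def atz(n,p,z):
    o,d=ray(n,p);return o+d*(z-o[2])/d[2]
def proj(n,X):
    c=C[n];v=np.array(c["rotation"]).T@(np.array(X)-c["origin"]);return v[:2]/v[2]*[c["fx"],c["fy"]]+[c["cx"],c["cy"]]
E
python3 - <<'E'
from h import *
np.set_printoptions(precision=1,suppress=True)
for n,ps,pt,z in[("stop",(426,281),(175.5,224.2),78),("brake",(403.5,255.5),(205.5,229.2),78),("start",(383.9,231.5),(235,234),78),("barR",(257,110),(487,249),115),("barL",(290.8,124.5),(430,262.8),115)]:
    print(n,*tri(ps,pt),atz("scene",ps,z),atz("top",pt,z))
for n,ps in[("block",(355,172)),("glue",(278,290)),("driverTip",(363,297))]: print(n,atz("scene",ps,20))
print("hoodFL",atz("top",(388,250),110),"hoodBL",atz("top",(358,158),131))
E
```

```text
stop [542.2 360.1  67.7] 2.2918169433548714 [547.5 364.8  78. ] [542.2 354.7  78. ]
brake [529.3 293.8  72.2] 1.891383938986135 [532.1 297.5  78. ] [529.8 290.7  78. ]
start [516.5 228.9  80.5] 1.829767294578722 [513.4 229.   78. ] [517.9 228.   78. ]
barR [ 467.9 -287.5  116.2] 2.855917403572987 [ 465.8 -285.9  115. ] [ 470.  -290.3  115. ]
barL [ 443.5 -169.2  115.9] 2.9682351715689355 [ 441.3 -167.4  115. ] [ 445.5 -171.7  115. ]
block [370.9   8.3  20. ]
glue [747.8 159.9  20. ]
driverTip [631.7 286.8  20. ]
hoodFL [473.7 -89.5 110. ] hoodBL [663.5 -34.8 131. ]
```

Call:
arm_command:
  rows: "0.83 -0.3 -0.2 0 0 0;0.83 -0.3 -0.2 0 0 0;0.83 -0.3 -0.2 0 0 0;0.83 -0.3 -0.2 0 0 0;0.83 -0.3 -0.2 0 0 0"
  jaw: 0

```text
time: 1.6
tcp_pos: [377.4, 420.5, 208.0]
tool_rot: [[-0.916, 0.4, 0.0], [0.4, 0.916, 0.0], [-0.0, 0.0, -1.0]]
contact_force: [-0.6, -0.7, 0.1]
width: 12.7
grasp_force: 0.0
```

Call:
arm_command:
  rows: "0.84 -0.3 -0.4 0 0 0;0.84 -0.3 -0.4 0 0 0;0.84 -0.3 -0.4 0 0 0;0.84 -0.3 -0.4 0 0 0;0.84 -0.3 -0.4 0 0 0"

```text
time: 2.1
tcp_pos: [545.5, 360.4, 127.6]
tool_rot: [[-0.916, 0.4, 0.0], [0.4, 0.916, 0.0], [-0.0, 0.0, -1.0]]
contact_force: [0.6, 1.3, 0.5]
width: -0.3
grasp_force: 0.0
```

Call:
arm_command:
  rows: "0 0 0 0 0 0;0 0 0 0 0 0;0 0 0 0 0 0;0 0 0 0 0 0;0 0 0 0 0 0"

```text
time: 2.6
tcp_pos: [543.6, 361.8, 129.0]
tool_rot: [[-0.917, 0.399, 0.001], [0.399, 0.917, 0.0], [-0.0, 0.001, -1.0]]
contact_force: [-0.9, -1.0, 0.9]
width: 0.2
grasp_force: 0.0
```

Call:
arm_command:
  rows: "0 0 -0.3 0 0 0;0 0 -0.3 0 0 0;0 0 -0.2 0 0 0;0 0 -0.1 0 0 0;0 0 0 0 0 0"

```text
time: 3.1
tcp_pos: [543.5, 360.9, 91.5]
tool_rot: [[-0.916, 0.4, -0.002], [0.4, 0.916, -0.001], [0.001, -0.001, -1.0]]
contact_force: [-1.8, -1.3, 3.0]
width: -0.1
grasp_force: 1.5
```

Call:
arm_command:
  rows: "0 0 -0.05 0 0 0;0 0 -0.05 0 0 0;0 0 0 0 0 0;0 0 0 0 0 0;0 0 0 0 0 0"

```text
time: 3.6
tcp_pos: [544.1, 361.1, 88.5]
tool_rot: [[-0.916, 0.4, 0.0], [0.4, 0.916, 0.0], [-0.0, 0.0, -1.0]]
contact_force: [-2.9, -0.0, 4.0]
width: 0.1
grasp_force: 2.2
```

Call:
arm_command:
  rows: "0 0 -0.04 0 0 0;0 0 -0.04 0 0 0;0 0 0 0 0 0;0 0 0 0 0 0;0 0 0 0 0 0"

```text
time: 4.1
tcp_pos: [544.3, 361.3, 87.4]
tool_rot: [[-0.916, 0.4, 0.001], [0.4, 0.916, 0.001], [-0.001, 0.001, -1.0]]
contact_force: [-8.1, -4.1, 24.1]
width: -0.1
grasp_force: 11.9
```

Call:
arm_command:
  rows: "0 0 0.3 0 0 0;0 0 0.4 0 0 0;0 0 0.3 0 0 0;-0.17 -0.84 0 0 0 0;-0.17 -0.83 0 0 0 0"

```text
time: 4.6
tcp_pos: [530.9, 294.2, 125.4]
tool_rot: [[-0.917, 0.399, 0.002], [0.399, 0.917, 0.0], [-0.001, 0.001, -1.0]]
contact_force: [0.6, -0.5, -0.9]
width: -0.4
grasp_force: 0.0
```

Call:
arm_command:
  rows: "0 0 0 0 0 0;0 0 -0.3 0 0 0;0 0 -0.3 0 0 0;0 0 -0.2 0 0 0;0 0 0 0 0 0"

```text
time: 5.1
tcp_pos: [530.1, 294.7, 91.4]
tool_rot: [[-0.917, 0.4, -0.001], [0.4, 0.917, -0.001], [0.001, -0.001, -1.0]]
contact_force: [-1.1, 0.9, 2.5]
width: -0.1
grasp_force: 1.5
```

Call:
arm_command:
  rows: "0 0 -0.06 0 0 0;0 0 -0.06 0 0 0;0 0 0 0 0 0;0 0 0 0 0 0;0 0 0 0 0 0"

```text
time: 5.6
tcp_pos: [530.3, 294.6, 88.5]
tool_rot: [[-0.917, 0.4, -0.0], [0.4, 0.917, 0.001], [0.0, 0.0, -1.0]]
contact_force: [-3.0, 1.7, 3.8]
width: 0.2
grasp_force: 2.3
```

Call:
arm_command:
  rows: "0 0 -0.04 0 0 0;0 0 -0.04 0 0 0;0 0 0 0 0 0;0 0 0 0 0 0;0 0 0 0 0 0"

```text
time: 6.1
tcp_pos: [530.5, 294.7, 87.6]
tool_rot: [[-0.917, 0.4, 0.001], [0.4, 0.917, 0.001], [-0.001, 0.001, -1.0]]
contact_force: [-11.9, -1.7, 29.1]
width: -0.3
grasp_force: 14.5
```

Call:
arm_command:
  rows: "0 0 0.3 0 0 0;0 0 0.7 0 0 0;0 0 0.7 0 0 0;0 0 0.8 0 0 0;0 0 0.8 0 0 0"

```text
time: 6.6
tcp_pos: [530.8, 294.0, 218.2]
tool_rot: [[-0.916, 0.401, 0.001], [0.401, 0.916, -0.001], [-0.001, -0.0, -1.0]]
contact_force: [0.3, -0.1, -0.3]
width: -0.2
grasp_force: 0.0
```

Call:
arm_command:
  rows: "-0.12 -0.87 0 0 0 -0.12;-0.12 -0.87 0 0 0 -0.12;-0.12 -0.87 0 0 0 -0.12;-0.12 -0.87 0 0 0 -0.12;-0.12 -0.87 0 0 0 -0.12"
  jaw: 45

```text
time: 7.1
tcp_pos: [506.6, 118.7, 217.2]
tool_rot: [[-0.526, 0.85, 0.001], [0.85, 0.526, -0.001], [-0.001, 0.0, -1.0]]
contact_force: [0.0, 0.0, 0.3]
width: 45.2
grasp_force: 0.0
```

Call:
arm_command:
  rows: "-0.12 -0.87 0 0 0 -0.12;-0.12 -0.87 0 0 0 -0.12;-0.12 -0.87 0 0 0 -0.12;-0.12 -0.87 0 0 0 0;-0.12 -0.87 0 0 0 0"

```text
time: 7.6
tcp_pos: [482.5, -55.5, 217.2]
tool_rot: [[-0.197, 0.98, 0.001], [0.98, 0.197, -0.001], [-0.001, 0.001, -1.0]]
contact_force: [0.2, -0.5, 0.0]
width: 45.1
grasp_force: 0.0
```

Call:
arm_command:
  rows: "-0.12 -0.87 0 0 0 0;-0.12 -0.87 0 0 0 0;-0.12 -0.87 0 0 0 0;-0.12 -0.87 0 0 0 0;-0.12 -0.87 0 0 0 0"

```text
time: 8.1
tcp_pos: [458.3, -229.7, 217.2]
tool_rot: [[-0.197, 0.98, 0.0], [0.98, 0.197, -0.001], [-0.001, 0.0, -1.0]]
contact_force: [0.3, -1.1, 0.5]
width: 45.2
grasp_force: 0.0
```

Call:
arm_command:
  rows: "0 0 0 0 0 0;0 0 0 0 0 0;0 0 0 0 0 0;0 0 0 0 0 0;0 0 0 0 0 0"

```text
time: 8.6
tcp_pos: [458.7, -226.9, 217.2]
tool_rot: [[-0.199, 0.98, 0.0], [0.98, 0.199, -0.0], [-0.0, 0.0, -1.0]]
contact_force: [-1.1, 0.9, 0.1]
width: 45.0
grasp_force: 0.0
```

Call:
arm_command:
  rows: "-0.06 0 -0.6 0 0 0;0 0 -0.6 0 0 0;0 0 -0.6 0 0 0;0 0 -0.5 0 0 0;0 0 -0.3 0 0 0"

```text
time: 9.1
tcp_pos: [455.7, -226.8, 111.8]
tool_rot: [[-0.199, 0.98, -0.001], [0.98, 0.199, 0.001], [0.001, -0.001, -1.0]]
contact_force: [-0.1, 0.0, -0.9]
width: 44.9
grasp_force: 0.0
```

```bash
python3 - <<'E'
from h import *
import cv2
s=state();print(s["tcp_pos"],s["contact_force"])
t=np.hstack([cv2.resize(C["scene"]["image"][60:210,180:380],None,fx=2,fy=4)[:, :400] if 0 else cv2.resize(C["scene"]["image"][60:210,200:300],(400,600)),cv2.resize(C["top"]["image"][170:320,400:500],(400,600))]);cv2.imwrite("pics/g1.png",t)
E
```

```text
[ 455.44325314 -226.80251355  111.92468572] [-0.14721733  0.63783514  1.00873225]
```

View pics/g1.png

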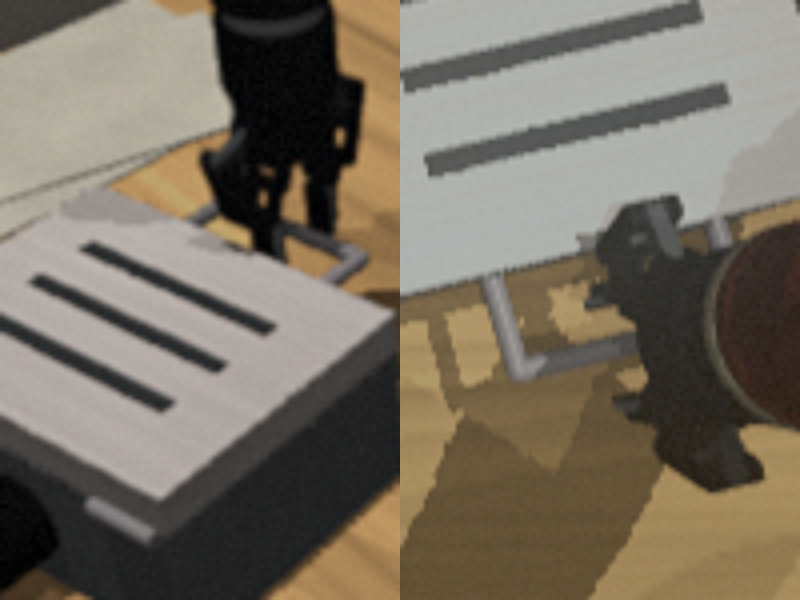

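Fingers straddle the bar, one in the gap and one in front, with no contact. I'll close now.

Call:
arm_command:
  rows: "0 0 0 0 0 0;0 0 0 0 0 0;0 0 0 0 0 0;0 0 0 0 0 0;0 0 0 0 0 0"
  jaw: 0

```text
time: 9.7
tcp_pos: [458.2, -227.8, 114.4]
tool_rot: [[-0.199, 0.98, 0.004], [0.98, 0.199, -0.0], [-0.001, 0.004, -1.0]]
contact_force: [5.6, 2.8, -0.5]
width: 10.0
grasp_force: 58.4
```

```bash
python3 - <<'E'
from cell import *
import numpy as np
s=state();print(s["tcp_pos"],s["contact_force"],s["width"],s["grasp_force"])
a=np.radians(3.08);R=260.4
xs=np.array([.979,.202])
for d in range(0,46,3):
    t=np.radians(d)
    f=R*(np.cos(a)-np.cos(a+t));z=R*(np.sin(a+t)-np.sin(a));print(d,np.round(np.r_[xs*f,z]/40,3))
E
```

```text
[ 458.19841317 -227.82808031  114.40000631] [ 5.63559881  2.78907037 -0.51874325] 10.006664317634444 58.399184346199036
0 [0. 0. 0.]
3 [0.027 0.005 0.34 ]
6 [0.071 0.015 0.678]
9 [0.132 0.027 1.013]
12 [0.21  0.043 1.344]
15 [0.305 0.063 1.671]
18 [0.417 0.086 1.992]
21 [0.545 0.113 2.306]
24 [0.689 0.142 2.614]
27 [0.849 0.175 2.913]
30 [1.024 0.211 3.203]
33 [1.213 0.25  3.484]
36 [1.417 0.292 3.754]
39 [1.634 0.337 4.013]
42 [1.864 0.385 4.26 ]
45 [2.106 0.435 4.494]
```

Call:
arm_command:
  rows: "0.07 0 0 0 0 0;0.01 0 0.1 0 0 0;0.02 0.01 0.24 0 0 0;0.04 0.01 0.34 0 0 0;0.06 0.01 0.33 0 0 0"

```text
time: 10.2
tcp_pos: [463.3, -226.7, 154.4]
tool_rot: [[-0.197, 0.98, -0.002], [0.98, 0.197, -0.001], [-0.0, -0.002, -1.0]]
contact_force: [-3.9, -2.2, -2.3]
width: 9.7
grasp_force: 58.4
```

```bash
python3 - <<'E'
from h import *
import cv2
s=state();print(s["tcp_pos"],s["contact_force"],s["width"],s["grasp_force"],s["ft_torque"])
cv2.imwrite("pics/g2.png",np.hstack([C["scene"]["image"][60:260,140:340],C["top"]["image"][100:300,340:540]]).repeat(2,0).repeat(2,1))
E
```

```text
[ 463.48626636 -226.64660341  155.2603266 ] [-6.30694494 -2.36669003 -1.08319515] 9.89383314576182 58.74839007854462 [-0.44638625  1.60450971  0.14586438]
```

View pics/g2.png

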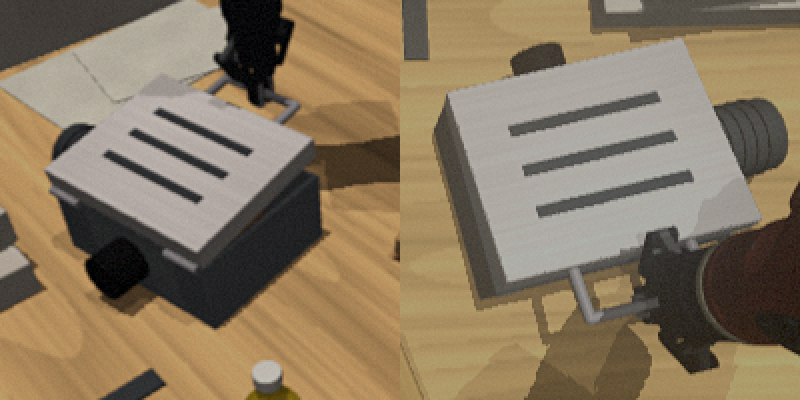

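Scene and top crops show the hood lifted about 9° and the bar held. Continuing along the arc.

Call:
arm_command:
  rows: "0.08 0.02 0.33 0 0 0;0.09 0.02 0.33 0 0 0;0.11 0.02 0.32 0 0 0;0.13 0.03 0.31 0 0 0;0.14 0.03 0.31 0 0 0"

```text
time: 10.8
tcp_pos: [484.7, -222.1, 218.7]
tool_rot: [[-0.197, 0.98, -0.003], [0.98, 0.197, -0.001], [-0.001, -0.003, -1.0]]
contact_force: [-7.0, -2.9, 0.0]
width: 9.9
grasp_force: 58.4
```

Call:
arm_command:
  rows: "0.16 0.03 0.3 0 0 0;0.17 0.04 0.29 0 0 0;0.19 0.04 0.28 0 0 0;0.2 0.04 0.27 0 0 0;0 0 0 0 0 0"

```text
time: 11.3
tcp_pos: [513.4, -216.0, 265.7]
tool_rot: [[-0.197, 0.98, -0.003], [0.98, 0.197, -0.002], [-0.002, -0.003, -1.0]]
contact_force: [-16.0, -2.7, 11.5]
width: 9.8
grasp_force: 59.2
```

Call:
arm_command:
  rows: "0.19 0.04 0.27 0 0 0;0.2 0.04 0.25 0 0 0;0.2 0.05 0.2 0 0 0;0.08 0.02 0.05 0 0 0;0 0 0 0 0 0"

```text
time: 11.8
tcp_pos: [540.3, -210.2, 296.0]
tool_rot: [[-0.197, 0.98, -0.002], [0.98, 0.197, -0.002], [-0.002, -0.003, -1.0]]
contact_force: [-12.3, -3.4, 10.7]
width: 9.9
grasp_force: 59.7
```

Call:
arm_command:
  rows: "0 0 0 0 0 0;0 0 0 0 0 0;0 0 0 0 0 0;0 0 0 0 0 0;0 0 0 0 0 0"

```text
time: 12.3
tcp_pos: [539.9, -210.3, 295.6]
tool_rot: [[-0.197, 0.98, -0.002], [0.98, 0.197, -0.002], [-0.002, -0.003, -1.0]]
contact_force: [-12.1, -2.2, 8.7]
width: 9.7
grasp_force: 59.6
```

```bash
python3 - <<'E'
from h import *
import cv2
s=state();print(s["tcp_pos"],s["contact_force"],s["width"],s["grasp_force"])
cv2.imwrite("pics/g3.png",np.hstack([C["scene"]["image"][20:220,140:340],C["top"]["image"][100:300,340:540]]).repeat(2,0).repeat(2,1))
E
```

```text
[ 539.9062962  -210.29229978  295.61459975] [-11.93616974  -2.28900254   9.01337641] 10.155566759561632 59.6421754360199
```

View pics/g3.png

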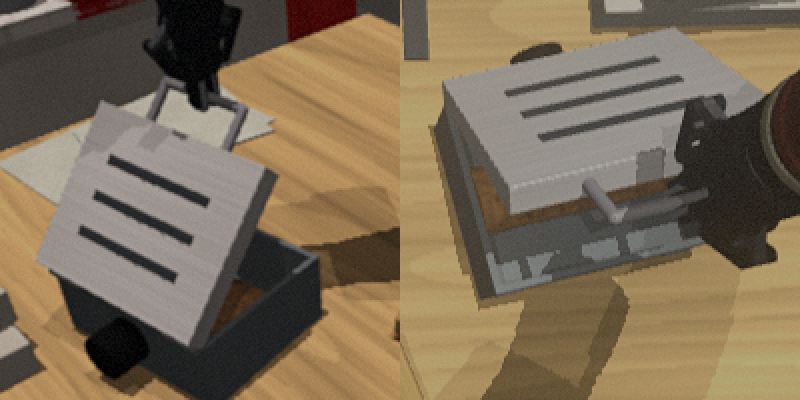

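Hood is held open at about 45°. The bar's +y corner is at scene ≈ (261,73) and top ≈ (446.5,207.5). I'll check the angle.

```bash
python3 - <<'E'
from h import *
np.set_printoptions(precision=1,suppress=True)
x,e=tri((261,72.5),(446.5,207.5));print(x,e)
xs=np.array([.979,.202]);b0=np.array([443.5,-169.2])
h=(x[:2]-b0)@xs;print("vision",h,np.degrees(np.arctan2(x[2]-101,260-h))-3.08)
s=state()["tcp_pos"]
h=(s[:2]-[458.2,-227.8])@xs;z=s[2]+115-114.4
for H in(258,260,262):print("tcp",np.degrees(np.arctan2(z-101,H-h))-3.08)
print(np.degrees(np.arcsin((z-101)/260.4))-3.08, np.degrees(np.arcsin((z+2-101)/260.4))-3.08)
E
```

```text
[ 527.8 -148.8  300.4] 0.3537794268441354
vision 86.67888788865562 45.92795382309958
tcp 45.13370593844678
tcp 44.80901744337633
tcp 44.487621547137024
45.48449095746376 46.15390342491247
```

Call:
arm_command:
  rows: "-0.04 -0.01 0 0 0 0;0 0 0 0 0 0;0 0 0 0 0 0;0 0 0 0 0 0;0 0 0 0 0 0"

```text
time: 13.0
tcp_pos: [539.2, -210.5, 295.0]
tool_rot: [[-0.197, 0.98, -0.001], [0.98, 0.197, -0.001], [-0.001, -0.001, -1.0]]
contact_force: [-7.6, -1.6, 4.6]
width: 10.2
grasp_force: 59.2
```

Call:
arm_command:
  rows: "0 0 0 0 0 0;0 0 0 0 0 0;0 0 0 0 0 0;0 0 0 0 0 0;0 0 0 0 0 0"

```text
time: 13.5
tcp_pos: [539.2, -210.4, 295.0]
tool_rot: [[-0.197, 0.98, -0.001], [0.98, 0.197, -0.001], [-0.001, -0.001, -1.0]]
contact_force: [-7.5, -2.4, 4.0]
width: 10.3
grasp_force: 59.2
```

```bash
python3 - <<'E'
from cell import *
s=state();print(s["tcp_pos"],s["contact_force"],s["width"],s["grasp_force"]);print(finish_job())
E
```

```text
[ 539.16976151 -210.44437808  295.00550098] [-7.48125776 -2.4209362   4.03620823] 10.251101405618863 59.189053773880005
the job is handed in; nothing more can be done
None
```

I pressed and released the stop button and then the brake-release button, left the start button alone, and handed the job in at about 13.5 s with the fingers holding the bar and the hood at rest, open about 45° (my estimates: 45–46°).

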